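# Swap two test prisms and rack a third above one of them on spacer sticks

### The job

The blue-ended and the yellow-ended mortar prisms are lying on each other's trays: swap them, parking one on the bare steel tray on the way, so that each lies centred along the tray of its own colour. Once both are home, lay the two spacer sticks crosswise on top of the blue prism, centred across it and one towards each end, and then rest the red-ended prism on the two sticks, centred over the blue prism and along it, so that air passes between them. Do not drop a prism, and leave the amber bottle and the brass weight standing where they are.

Things in the scene. Friction and masses are not known exactly. Their poses are not given: they have to be found in the camera images.
- prism_blue: mortar test prism, a bar 160 x 40 x 40 mm, about 0.56 kg, grey concrete in the middle with its two ends (36 mm each) painted blue; loose; at the start it lies along the yellow tray. Origin: centre of its underside; x along its 160 mm length, y across, z up (40 mm high); both ends are alike
- prism_yellow: mortar test prism, a bar 160 x 40 x 40 mm, about 0.56 kg, grey concrete in the middle with its two ends (36 mm each) painted yellow; loose; at the start it lies along the blue tray. Origin: centre of its underside; x along its 160 mm length, y across, z up (40 mm high); both ends are alike
- prism_red: mortar test prism, a bar 160 x 40 x 40 mm, about 0.56 kg, grey concrete in the middle with its two ends (36 mm each) painted red; loose; at the start it lies on the bench. Origin: centre of its underside; x along its 160 mm length, y across, z up (40 mm high); both ends are alike
- stick_a: spacer stick of pale wood, 100 x 14 x 14 mm, about 30 g, lying loose on the bench (the two sticks are alike and interchangeable). Origin: centre of its underside; x along its 100 mm length, z up (14 mm high)
- stick_b: spacer stick of pale wood, 100 x 14 x 14 mm, about 30 g, lying loose on the bench (the two sticks are alike and interchangeable). Origin: centre of its underside; x along its 100 mm length, z up (14 mm high)
- tray_blue: flat blue painted steel tray plate 190 x 70 mm, 8 mm thick, no rim, three small dark holes near each short end; fixed to the bench; the blue prism belongs here. Origin: centre of its underside, so its top is 8 mm above it; x along its 190 mm length, y across
- tray_yellow: flat yellow painted steel tray plate 190 x 70 mm, 8 mm thick, no rim, three small dark holes near each short end; fixed to the bench; the yellow prism belongs here. Origin: centre of its underside, so its top is 8 mm above it; x along its 190 mm length, y across
- tray_bare: flat bare, unpainted (silvery) steel tray plate 190 x 70 mm, 8 mm thick, no rim, three small dark holes near each short end; fixed to the bench; empty at the start: the spot for parking a prism. Origin: centre of its underside, so its top is 8 mm above it; x along its 190 mm length, y across
- amber_bottle: small closed amber glass bottle with a white cap, 34 mm in diameter and 70 mm high, about 90 g, standing loose among the things; not to be disturbed. Origin: centre of its underside, z up
- brass_weight: brass balance weight with a knob on top, 34 mm in diameter and 54 mm high, about 200 g, standing loose among the things; not to be disturbed. Origin: centre of its underside, z up
Mind the look-alikes: they are no part of the job. What is shaped like the prism_blue but green is not meant. Leave any green look-alike of the stick_a alone.

How it is judged:
On the way, in this order (a step that is already met when the one before it is completed fails the run):
1. the blue or the yellow prism lies released on the bare steel tray, centre within 30 mm of the tray's (((horizontal distance between prism_blue and tray_bare below 0.03 m and z of prism_blue in the frame of tray_bare between 0.004 and 0.012 m and angle between prism_blue's own z axis and vertical below 0.06 rad and contact force between the fingers and prism_blue below 0.1 N) or (horizontal distance between prism_yellow and tray_bare below 0.03 m and z of prism_yellow in the frame of tray_bare between 0.004 and 0.012 m and angle between prism_yellow's own z axis and vertical below 0.06 rad and contact force between the fingers and prism_yellow below 0.1 N))), for 0.2 s.
2. the blue prism lies released on the blue tray and the yellow prism on the yellow tray, within 15 mm and 0.15 rad (horizontal distance between prism_blue and tray_blue below 0.015 m and angle between the x axis of prism_blue and the x axis of tray_blue, either way round below 0.15 rad and z of prism_blue in the frame of tray_blue between 0.004 and 0.012 m and angle between each of prism_blue, prism_yellow's own z axis and vertical below 0.06 rad and horizontal distance between prism_yellow and tray_yellow below 0.015 m and angle between the x axis of prism_yellow and the x axis of tray_yellow, either way round below 0.15 rad and z of prism_yellow in the frame of tray_yellow between 0.004 and 0.012 m and contact force between the fingers and prism_blue below 0.1 N and contact force between the fingers and prism_yellow below 0.1 N), for 0.2 s.
3. both sticks lie released crosswise on the blue prism, one towards each end (((x of stick_a in the frame of prism_blue between 0.025 and 0.077 m and y of stick_a in the frame of prism_blue between -0.02 and 0.02 m and x of stick_b in the frame of prism_blue between -0.077 and -0.025 m and y of stick_b in the frame of prism_blue between -0.02 and 0.02 m) or (x of stick_a in the frame of prism_blue between -0.077 and -0.025 m and y of stick_a in the frame of prism_blue between -0.02 and 0.02 m and x of stick_b in the frame of prism_blue between 0.025 and 0.077 m and y of stick_b in the frame of prism_blue between -0.02 and 0.02 m)) and angle between the x axis of each of stick_a, stick_b and the y axis of prism_blue, either way round below 0.25 rad and z of stick_a in the frame of prism_blue between 0.036 and 0.044 m and z of stick_b in the frame of prism_blue between 0.036 and 0.044 m and contact force between the fingers and stick_a below 0.1 N and contact force between the fingers and stick_b below 0.1 N), for 0.2 s.
At the end, for the whole second after the job is handed in: Blue and yellow prisms on their own trays (centre 15 mm, 0.15 rad); sticks across the blue prism (0.25 rad, centred 20 mm), one 25 to 77 mm from its middle to each end; red prism level on both sticks, over and along the blue one (15 mm, 0.15 rad); same side up, released, at rest (all of step 2 and all of step 3 and horizontal distance between prism_red and prism_blue below 0.015 m and angle between the x axis of prism_red and the x axis of prism_blue, either way round below 0.15 rad and z of prism_red in the frame of prism_blue between 0.05 and 0.058 m and angle between prism_red's own z axis and vertical below 0.05 rad and linear speed of each of prism_blue, prism_yellow, prism_red, stick_a, stick_b below 0.02 m/s and angular speed of each of prism_blue, prism_yellow, prism_red, stick_a, stick_b below 0.2 rad/s and contact force between the fingers and prism_red below 0.1 N); the robot touches nothing.
It fails at once if the amber bottle is pushed more than 30 mm or tipped over (distance of amber_bottle from where it was at the start of the episode above 0.03 m or angle between amber_bottle's own z axis and vertical above 0.5 rad).
It fails at once if the brass weight is pushed more than 30 mm or tipped over (distance of brass_weight from where it was at the start of the episode above 0.03 m or angle between brass_weight's own z axis and vertical above 0.5 rad).
It fails at once if the blue prism is dropped: it moves faster than 0.6 m/s while the fingers do not hold it (a fall of about 20 mm) (linear speed of prism_blue above 0.6 m/s and contact force between the fingers and prism_blue below 0.1 N).
It fails at once if the yellow prism is dropped: it moves faster than 0.6 m/s while the fingers do not hold it (a fall of about 20 mm) (linear speed of prism_yellow above 0.6 m/s and contact force between the fingers and prism_yellow below 0.1 N).
It fails at once if the red prism is dropped: it moves faster than 0.6 m/s while the fingers do not hold it (a fall of about 20 mm) (linear speed of prism_red above 0.6 m/s and contact force between the fingers and prism_red below 0.1 N).
It also fails if it takes over 128 s, if anything falls off the work surface, if the arm or the gripper's body presses on something with over 40 N, if the wrist force passes 120 N, or if a joint passes its speed limit or range.

### The arm

A 7-joint arm with a two-finger parallel gripper is mounted at the origin on the work surface. World frame = base frame: x ahead of the robot, y to its left, z up, the work surface at z = 0. Lengths are in m, angles in rad, forces in N, time in s.
With the tool pointing down it reaches from about 0.425 to 1.025 m from the base axis. Payload 9.4 kg.
Tool frame: the origin (TCP) lies midway between the tips of the shut fingers; the grasp point (between the pads) lies 19 mm behind it; z points along the fingers, y is the line along which they close (so a half turn about z gives the same grasp; the last joint's range is limited). The gripper opens to 93 mm and grips with 3 to 60 N. Pads are 15 mm wide; open, the fingers measure 128 mm over their backs; the gripper's body (75 mm by 188 mm) begins 65 mm behind the grasp point.
Start: joints at [-1.346, 0.599, -0.003, 1.599, 0.002, 0.943, -0.08], TCP at [0.216, 0.692, 0.219] pointing down, gripper open.
Joint ranges: [-2.57, 2.57], [-0.35, 1.97], [-1.29, 1.29], [0.11, 2.56], [-1.05, 4.19], [0.11, 1.86], [-2.63, 2.63]. Speed limits (rad/s): [2.22, 2.22, 3.01, 3.01, 3.14, 3.14, 3.14].

### API

Orientations are given as [roll, pitch, yaw] about the fixed x, y, z axes, in that order (R = Rz(yaw) Ry(pitch) Rx(roll)).
In Python, from rig import ctrl gives the robot as it stands. The module is installed in compiled form; this text tells all that it offers.
- The arm moves only by the tool drive_tool, never from a script. Its argument "increments" is a list of rows, each an object of numbers: "claw": the opening in per cent of the stroke, from 0 (shut) to 100 (fully open); "tx", "ty", "tz": the shift along the tool's x, y, z in cm; "yaw": the turn about the tool's z in rad. A call has 1 to 10 rows; each row shifts and turns the commanded pose from where the row before left it, along the tool's axes as they then stand; what a row does not reach is not made up. A row lasts 1/12 s, in which the tool goes at most 41.7 mm and 7.16 degrees, less where a joint would pass 70% of its speed; a pose out of reach is approached as far as the arm can. A call is refused whole if a number of a shift passes 4.17 or a number of a turn 0.125, either way. A call with a gripper value outside its range is refused whole. The fingers move at their own pace and stop on an object; "squeeze" is the grip in N (left out, the last holds). Time passes only in rows, so rows that do not move let the fingers close. It gives the time, the measured TCP pose, the force, the opening and the grip force at its end, in the units of the state.
- ctrl.sense(): the state, without advancing time (a new reading comes with each control period).
- ctrl.snapshot(name): name is "side" or "top"; returns a dict with "color" (384x512x3 uint8, blue, green, red), "depth" (384x512 float32, m along the optical axis (not along the pixel's ray), 0 where there is no reading), "vertical_fov" (degrees; the focal length in pixels is half the picture's height over the tangent of half this angle, whatever the lens; pixels are square), "cx", "cy" (the principal point, pixels), "extrinsics" (4x4, takes a point from world to camera coordinates). Camera axes: x right, y up, looking along -z (the intrinsics and any distortion apply to the point x, -y, -z); pixel columns grow to the right and rows downward; lengths in m; the calibration is good to about 2 mm. A picture is of the moment at which its call begins.
- ctrl.finish_job(): hands the job in; it is judged then, once.
The state is a dict: "time": time; "joints": joint angles; "joint_vel": joint speeds; "tau": joint torques, N m; "tool_pos": TCP position; "ee_rot": TCP orientation; "ft_force": force on the tool from outside, world axes, zero at the start; "ft_torque": the same for the moment, N m; "gripper_width": finger opening in m; "grip_force": force on a finger pad.
Only numpy, scipy, OpenCV 4.12 (cv2) and the standard library are available. Lean on these libraries where they do the work, as an engineer would, in place of code of your own. Each camera call takes 0.05 s, during which the arm holds its last target. There are 200 camera calls.

## Working session

There is one attempt and no reset: what is moved stays moved. The work goes in short steps, Python scripts to look and compute and a tool call to move; the robot and the scene stay as the last step left them, time stands still between calls to the robot, and variables do not carry over. Pictures are saved under pics/ and viewed, at most 14 in all, crops included, and the job is handed in when it is done.

Besides the shell and the picture viewer there is one more tool, called after "Emit:" as a command line: name --argument value ..., lists and objects as JSON in quotes. drive_tool: Moves the arm, as the interface text tells. Its arguments: {"type":"object","properties":{"increments":{"type":"array"},"squeeze":{"type":"number"}},"required":["increments"]}

```bash
mkdir -p pics
python3 - <<'E'
from rig import ctrl
import cv2
for n in("top","side"):
    s=ctrl.snapshot(n); cv2.imwrite(f"pics/{n}0.png",cv2.resize(s["color"],(800,600),interpolation=cv2.INTER_CUBIC))
    print(n,s["vertical_fov"],s["cx"],s["cy"],s["extrinsics"].round(3).tolist(),[k for k in s])
print(ctrl.sense())
E
```

```text
top 44.57886691668493 254.57461759615285 188.1848717884787 [[-0.084, -0.996, -0.007, -0.018], [0.975, -0.084, 0.207, -0.521], [-0.207, 0.01, 0.978, -1.148], [0.0, 0.0, 0.0, 1.0]] ['color', 'depth', 'vertical_fov', 'cx', 'cy', 'extrinsics']
side 50.6265268531247 258.5526421559009 192.85738749665708 [[0.909, -0.416, -0.001, -0.488], [0.282, 0.615, 0.736, -0.154], [-0.306, -0.67, 0.677, -0.941], [0.0, 0.0, 0.0, 1.0]] ['color', 'depth', 'vertical_fov', 'cx', 'cy', 'extrinsics']
{'time': 0.1, 'joints': array([-1.34568995,  0.60004931, -0.00255778,  1.60001872,  0.00179943,
        0.94288039, -0.07981782]), 'joint_vel': array([ 7.14540685e-04, -1.57757783e-03,  1.68875480e-04, -2.98303676e-03,
       -7.07312563e-04, -2.14568541e-04,  3.87397859e-05]), 'tau': array([ 5.31710044e-03, -7.66556311e+01,  1.50221743e+00, -2.52937514e+01,
       -5.22854284e-02,  1.34699044e-02,  5.89713204e-05]), 'tool_pos': array([0.21538275, 0.69183448, 0.21785421]), 'ee_rot': array([-3.14024431e+00,  1.18312673e-04,  2.83983854e+00]), 'ft_force': array([ 0.08318876, -0.47355199,  0.07479213]), 'ft_torque': array([0.01647376, 0.02979154, 0.00612463]), 'grip_force': 0.0, 'gripper_width': 0.09304250741988955}
```

View pics/top0.png

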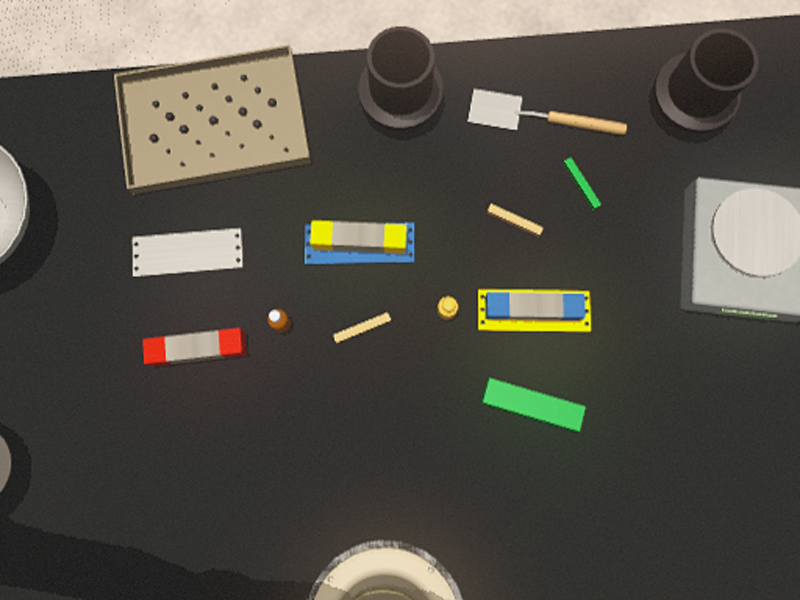

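View pics/side0.png

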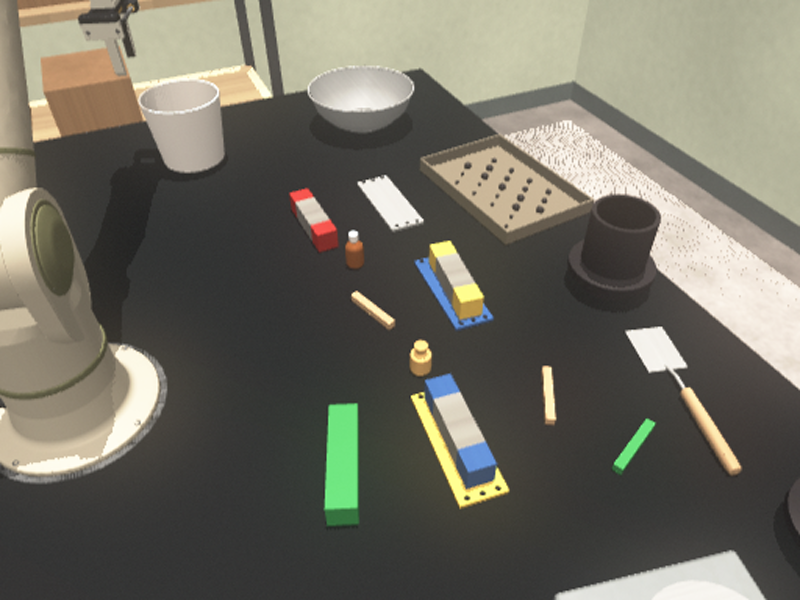

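The top view (800×600 pixels) shows:
- blue tray at (360,243) with the yellow prism on it
- yellow tray at (534,310) with the blue prism on it
- bare tray at (188,252)
- red prism at (194,346)
- sticks at (362,327) and (515,219)
- bottle at (278,320)
- weight at (448,307)

The green look-alikes are at (534,405) and (582,183).

```bash
cat > h.py <<'E'
from rig import ctrl
import numpy as np, cv2
def cloud(n):
    s=ctrl.snapshot(n); d=s["depth"]; f=192/np.tan(np.radians(s["vertical_fov"])/2)
    v,u=np.mgrid[:384,:512]
    c=np.dstack([(u-s["cx"])/f*d,-(v-s["cy"])/f*d,-d]); E=s["extrinsics"]
    P=(c-E[:3,3])@E[:3,:3]; P[d==0]=np.nan
    return s["color"],P
HSV={"red":[(0,150),(8,150)],"yellow":[(24,35)],"blue":[(98,125)],"wood":[(10,24)]}
def rect(P):
    (c,wh,a)=cv2.minAreaRect(P[:,:2].astype(np.float32)*1000)
    if wh[0]<wh[1]: wh=wh[::-1]; a+=90
    a=(a+90)%180-90
    return np.round(c,1),np.round(wh,1),round(a,1),'z',np.round(np.median(P[:,2])*1000,1),len(P)
def near(P,xy,r,lo,hi):
    return (np.hypot(P[...,0]-xy[0],P[...,1]-xy[1])<r)&(P[...,2]>lo)&(P[...,2]<hi)
def comp(m):
    n,l,st,_=cv2.connectedComponentsWithStats(m.astype(np.uint8)); 
    return l==1+np.argmax(st[1:,4]) if n>1 else m
E
python3 - <<'E'
from h import *
seeds=dict(yt=(534,310),bt=(360,243),bare=(188,252),red=(194,346),s1=(362,327),s2=(515,219),bot=(278,320),wt=(448,307))
C,P=cloud("top"); C2,P2=cloud("side"); W={k:P[int(v*.64),int(u*.64)] for k,(u,v) in seeds.items()}
for k,w in W.items():
    print(k,(w*1000).round(0))
    for c,Q in((C,P),(C2,P2)):
        H=cv2.cvtColor(c,cv2.COLOR_BGR2HSV)
        if k in("yt","bt","red"):
            lo=.036 if k!="red" else .03
            m=comp(near(Q,w,.12,lo,.06)); z=np.median(Q[m][:,2]); print("  prism",rect(Q[m&(abs(Q[...,2]-z)<.004)]))
        if k in("yt","bt"):
            h=(24,35) if k=="yt" else (98,125)
            m=near(Q,w,.13,.003,.014)&(H[...,0]>=h[0])&(H[...,0]<=h[1])&(H[...,1]>110); print("  tray",rect(Q[m]))
        if k=="bare": m=comp(near(Q,w,.13,.004,.014)); print("  tray",rect(Q[m]))
        if k in("s1","s2"): m=comp(near(Q,w,.07,.010,.02)); print("  stick",rect(Q[m]))
        if k in("bot","wt"): m=comp(near(Q,w,.04,.012,.09)); print("  ",rect(Q[m]),Q[m][:,2].max())
    
m=near(P,(.6,0),.15,-.02,.005);print("bench z",np.median(P[m][:,2]));m=near(P2,(.6,0),.15,-.02,.005);print(np.median(P2[m][:,2]))
E
```

```text
yt [ 474. -281.   48.]
  prism (array([ 482.1, -287.1]), array([159.6,  41.4]), 83.9, 'z', np.float64(47.1), 889)
  tray (array([ 481. , -291.3]), array([192. ,  72.1]), 85.0, 'z', np.float64(7.5), 657)
  prism (array([ 484.4, -290.6]), array([161.7,  41. ]), 84.0, 'z', np.float64(49.9), 1222)
  tray (array([ 481.5, -294.9]), array([190.9,  69.6]), 84.6, 'z', np.float64(9.8), 437)
bt [613.  -5.  46.]
  prism (array([627.3,  -3.6]), array([159.5,  42.6]), 82.3, 'z', np.float64(48.0), 830)
  tray (array([622.7,  -2.2]), array([188.3,  70.3]), 85.7, 'z', np.float64(8.0), 585)
  prism (array([629.3,  -7.4]), array([164.7,  41. ]), 82.6, 'z', np.float64(50.1), 598)
  tray (array([624. ,  -7.8]), array([192.1,  70.4]), 86.6, 'z', np.float64(9.9), 392)
bare [633. 293.  10.]
  tray (array([634.1, 296.5]), array([192.3,  79.1]), -89.5, 'z', np.float64(8.5), 1694)
  tray (array([637.1, 291.8]), array([195.4,  87.2]), -87.9, 'z', np.float64(9.9), 762)
red [464. 280.  37.]
  prism (array([462.9, 281.7]), array([160.5,  40.9]), -88.2, 'z', np.float64(40.2), 891)
  prism (array([464.6, 278.2]), ar
[... 265 characters left out ...]
5.   14.]
  stick (array([ 640.8, -275.6]), array([99.2, 16.2]), 60.0, 'z', np.float64(13.3), 180)
  stick (array([ 643.6, -279.7]), array([102.1,  14.7]), 59.2, 'z', np.float64(16.2), 227)
bot [490. 136.  68.]
   (array([493.7, 139. ]), array([32.9, 29.6]), -51.2, 'z', np.float64(46.8), 158) 0.07408029004518939
   (array([495.1, 131.7]), array([32.1, 26.5]), -41.6, 'z', np.float64(42.5), 205) 0.07363848057399451
wt [ 490. -140.   54.]
   (array([ 493.2, -142.7]), array([32.3, 32.3]), 57.7, 'z', np.float64(34.0), 141) 0.05738496148571939
   (array([ 494.9, -149.2]), array([31.4, 30.6]), -24.4, 'z', np.float64(34.9), 223) 0.05751355032313523
bench z 4.706547317234141e-05
0.0020062851091390945
```

Emit:
drive_tool --increments '[{"yaw":0.124,"claw":100},{"yaw":0.124},{"yaw":0.124},{"yaw":0.124},{"yaw":0.124},{"yaw":0.124},{"yaw":0.124},{"yaw":0.124},{"yaw":0.124},{"yaw":0.124}]' --squeeze 40

```text
validation failed for argument at $.in...
```

Emit:
drive_tool --increments '[{"claw":100,"tx":0,"ty":0,"tz":0,"yaw":0.12},{"claw":100,"tx":0,"ty":0,"tz":0,"yaw":0.12},{"claw":100,"tx":0,"ty":0,"tz":0,"yaw":0.12},{"claw":100,"tx":0,"ty":0,"tz":0,"yaw":0.12},{"claw":100,"tx":0,"ty":0,"tz":0,"yaw":0.12},{"claw":100,"tx":0,"ty":0,"tz":0,"yaw":0.12},{"claw":100,"tx":0,"ty":0,"tz":0,"yaw":0.12},{"claw":100,"tx":0,"ty":0,"tz":0,"yaw":0.12},{"claw":100,"tx":0,"ty":0,"tz":0,"yaw":0.12},{"claw":100,"tx":0,"ty":0,"tz":0,"yaw":0.12}]' --squeeze 40

```text
time: 1.03
tool_pos: [0.2154, 0.6921, 0.2184]
ee_rot: [-3.141, 0.0, 1.634]
ft_force: [-0.6, 0.0, -0.8]
gripper_width: 0.0933
grip_force: 0.0
```

Emit:
drive_tool --increments '[{"claw":100,"tx":-3.4,"ty":2,"tz":0,"yaw":0.06},{"claw":100,"tx":-3.4,"ty":2,"tz":0,"yaw":0},{"claw":100,"tx":-3.4,"ty":2,"tz":0,"yaw":0},{"claw":100,"tx":-3.4,"ty":2,"tz":0,"yaw":0},{"claw":100,"tx":-3.4,"ty":2,"tz":0,"yaw":0},{"claw":100,"tx":-3.4,"ty":2,"tz":0,"yaw":0},{"claw":100,"tx":-3.4,"ty":2,"tz":0,"yaw":0},{"claw":100,"tx":-3.4,"ty":2,"tz":0,"yaw":0},{"claw":100,"tx":-3.4,"ty":2,"tz":0,"yaw":0},{"claw":100,"tx":-3.4,"ty":2,"tz":0,"yaw":0}]'

```text
time: 1.87
tool_pos: [0.4211, 0.3537, 0.2187]
ee_rot: [3.141, -0.0, 1.58]
ft_force: [0.8, 0.5, 0.2]
gripper_width: 0.093
grip_force: 0.0
```

Emit:
drive_tool --increments '[{"claw":100,"tx":-3.4,"ty":2,"tz":0,"yaw":0},{"claw":100,"tx":-3.4,"ty":2,"tz":0,"yaw":0},{"claw":100,"tx":-3.4,"ty":2,"tz":0,"yaw":0},{"claw":100,"tx":-3.4,"ty":2,"tz":0,"yaw":0},{"claw":100,"tx":-3.4,"ty":2,"tz":0,"yaw":0},{"claw":100,"tx":-3.4,"ty":2,"tz":0,"yaw":0},{"claw":100,"tx":-3.4,"ty":2,"tz":0,"yaw":0},{"claw":100,"tx":-3.4,"ty":2,"tz":0,"yaw":0},{"claw":100,"tx":0,"ty":0,"tz":3,"yaw":0},{"claw":100,"tx":0,"ty":0,"tz":3,"yaw":0.12}]'

```text
time: 2.7
tool_pos: [0.5854, 0.0815, 0.1595]
ee_rot: [3.137, -0.001, 1.456]
ft_force: [0.3, 1.4, -0.6]
gripper_width: 0.0929
grip_force: 0.0
```

Emit:
drive_tool --increments '[{"claw":100,"tx":-2.7,"ty":1.74,"tz":0,"yaw":0.01},{"claw":100,"tx":-2.7,"ty":1.74,"tz":0,"yaw":0},{"claw":100,"tx":-2.7,"ty":1.74,"tz":0,"yaw":0},{"claw":100,"tx":0,"ty":0,"tz":3,"yaw":0},{"claw":100,"tx":0,"ty":0,"tz":3,"yaw":0},{"claw":100,"tx":0,"ty":0,"tz":3,"yaw":0},{"claw":100,"tx":0,"ty":0,"tz":3,"yaw":0},{"claw":100,"tx":0,"ty":0,"tz":2.1,"yaw":0},{"claw":100,"tx":0,"ty":0,"tz":0,"yaw":0}]'

```text
time: 3.45
tool_pos: [0.6229, -0.0017, 0.0136]
ee_rot: [-3.135, 0.001, 1.45]
ft_force: [0.7, 0.2, 0.5]
gripper_width: 0.093
grip_force: 0.0
```

Emit:
drive_tool --increments '[{"claw":30,"tx":0,"ty":0,"tz":0,"yaw":0},{"claw":30,"tx":0,"ty":0,"tz":0,"yaw":0},{"claw":30,"tx":0,"ty":0,"tz":0,"yaw":0},{"claw":30,"tx":0,"ty":0,"tz":0,"yaw":0},{"claw":30,"tx":0,"ty":0,"tz":0,"yaw":0},{"claw":30,"tx":0,"ty":0,"tz":0,"yaw":0}]'

```text
time: 3.95
tool_pos: [0.6258, -0.0016, 0.0186]
ee_rot: [3.14, -0.0, 1.45]
ft_force: [-0.5, -0.0, 0.4]
gripper_width: 0.0575
grip_force: 0.0
```

Emit:
drive_tool --increments '[{"claw":20,"tx":-0.3,"ty":0.1,"tz":0,"yaw":0},{"claw":20,"tx":0,"ty":0,"tz":0,"yaw":0},{"claw":20,"tx":0,"ty":0,"tz":0,"yaw":0},{"claw":20,"tx":0,"ty":0,"tz":0,"yaw":0},{"claw":20,"tx":0,"ty":0,"tz":0,"yaw":0},{"claw":20,"tx":0,"ty":0,"tz":0,"yaw":0}]'

```text
time: 4.45
tool_pos: [0.627, -0.0055, 0.018]
ee_rot: [3.14, 0.0, 1.449]
ft_force: [4.6, -2.5, 3.2]
gripper_width: 0.0395
grip_force: 40.0
```

Emit:
drive_tool --increments '[{"claw":20,"tx":0,"ty":0,"tz":-1,"yaw":0},{"claw":20,"tx":0,"ty":0,"tz":-2,"yaw":0},{"claw":20,"tx":0,"ty":0,"tz":-3,"yaw":0},{"claw":20,"tx":0,"ty":0,"tz":-3,"yaw":0},{"claw":20,"tx":0,"ty":0,"tz":-3,"yaw":-0.06},{"claw":20,"tx":0,"ty":0,"tz":-1,"yaw":-0.06},{"claw":20,"tx":0,"ty":0,"tz":0,"yaw":0}]'

```text
time: 5.03
tool_pos: [0.6259, -0.0045, 0.1502]
ee_rot: [3.14, -0.001, 1.573]
ft_force: [0.9, -0.9, -7.0]
gripper_width: 0.0401
grip_force: 40.0
```

Emit:
drive_tool --increments '[{"claw":20,"tx":1.5,"ty":0,"tz":0,"yaw":0},{"claw":20,"tx":3,"ty":0.1,"tz":0,"yaw":0},{"claw":20,"tx":3.5,"ty":0.2,"tz":0,"yaw":0},{"claw":20,"tx":3.5,"ty":0.2,"tz":0,"yaw":0},{"claw":20,"tx":3.5,"ty":0.2,"tz":0,"yaw":0},{"claw":20,"tx":3.5,"ty":0.1,"tz":0,"yaw":0},{"claw":20,"tx":3.5,"ty":0,"tz":0,"yaw":0},{"claw":20,"tx":3.5,"ty":0,"tz":0,"yaw":0},{"claw":20,"tx":3,"ty":0,"tz":0,"yaw":0},{"claw":20,"tx":1.5,"ty":0,"tz":0,"yaw":0}]'

```text
time: 5.87
tool_pos: [0.6311, 0.3008, 0.145]
ee_rot: [-3.137, -0.001, 1.573]
ft_force: [0.6, 0.7, -6.1]
gripper_width: 0.0396
grip_force: 40.0
```

Emit:
drive_tool --increments '[{"claw":20,"tx":0,"ty":0.1,"tz":3,"yaw":0},{"claw":20,"tx":0,"ty":0,"tz":3,"yaw":0},{"claw":20,"tx":0,"ty":0,"tz":3,"yaw":0},{"claw":20,"tx":0,"ty":0,"tz":2,"yaw":0},{"claw":20,"tx":0,"ty":0,"tz":1,"yaw":0},{"claw":20,"tx":0,"ty":0,"tz":0,"yaw":0},{"claw":20,"tx":0,"ty":0,"tz":0,"yaw":0},{"claw":20,"tx":0,"ty":0,"tz":0,"yaw":0}]'

```text
time: 6.53
tool_pos: [0.6359, 0.295, 0.0287]
ee_rot: [3.14, -0.0, 1.569]
ft_force: [0.3, -0.4, -5.2]
gripper_width: 0.0398
grip_force: 40.0
```

Emit:
drive_tool --increments '[{"claw":20,"tx":0,"ty":0,"tz":0.6,"yaw":0},{"claw":20,"tx":0,"ty":0,"tz":0.3,"yaw":0},{"claw":20,"tx":0,"ty":0,"tz":0.1,"yaw":0},{"claw":20,"tx":0,"ty":0,"tz":0,"yaw":0},{"claw":20,"tx":0,"ty":0,"tz":0,"yaw":0}]'

```text
time: 6.95
tool_pos: [0.6353, 0.2953, 0.0181]
ee_rot: [3.141, -0.0, 1.57]
ft_force: [-1.7, 0.3, -2.4]
gripper_width: 0.0398
grip_force: 40.0
```

Emit:
drive_tool --increments '[{"claw":100,"tx":0,"ty":0,"tz":0,"yaw":0},{"claw":100,"tx":0,"ty":0,"tz":0,"yaw":0},{"claw":100,"tx":0,"ty":0,"tz":0,"yaw":0},{"claw":100,"tx":0,"ty":0,"tz":0,"yaw":0},{"claw":100,"tx":0,"ty":0,"tz":-1,"yaw":0},{"claw":100,"tx":0,"ty":0,"tz":-3,"yaw":0},{"claw":100,"tx":0,"ty":0,"tz":-3,"yaw":0},{"claw":100,"tx":0,"ty":0,"tz":-3,"yaw":0},{"claw":100,"tx":0,"ty":0,"tz":-1,"yaw":0},{"claw":100,"tx":-2,"ty":0,"tz":0,"yaw":0.1}]'

```text
time: 7.78
tool_pos: [0.6365, 0.2801, 0.1317]
ee_rot: [3.137, -0.006, 1.476]
ft_force: [-0.6, 0.5, -0.8]
gripper_width: 0.0929
grip_force: 0.0
```

Emit:
drive_tool --increments '[{"claw":100,"tx":-3.6,"ty":-0.6,"tz":0,"yaw":0},{"claw":100,"tx":-3.6,"ty":-0.6,"tz":0,"yaw":0},{"claw":100,"tx":-3.6,"ty":-0.6,"tz":0,"yaw":0},{"claw":100,"tx":-3.6,"ty":-0.6,"tz":0,"yaw":0},{"claw":100,"tx":-3.6,"ty":-0.6,"tz":0,"yaw":0},{"claw":100,"tx":-3.6,"ty":-0.6,"tz":0,"yaw":0},{"claw":100,"tx":-3.6,"ty":-0.6,"tz":0,"yaw":0},{"claw":100,"tx":-3.6,"ty":-0.6,"tz":0,"yaw":0}]'

```text
time: 8.45
tool_pos: [0.5578, -0.0081, 0.1281]
ee_rot: [3.141, -0.0, 1.47]
ft_force: [0.7, -1.3, 0.5]
gripper_width: 0.0929
grip_force: 0.0
```

Emit:
drive_tool --increments '[{"claw":100,"tx":-3.6,"ty":-0.6,"tz":0,"yaw":0},{"claw":100,"tx":-3.6,"ty":-0.6,"tz":0,"yaw":0},{"claw":100,"tx":-3.6,"ty":-0.6,"tz":0,"yaw":0},{"claw":100,"tx":-3.6,"ty":-0.6,"tz":0,"yaw":0},{"claw":100,"tx":-3.6,"ty":-0.6,"tz":0,"yaw":0},{"claw":100,"tx":-3.6,"ty":-0.6,"tz":0,"yaw":0},{"claw":100,"tx":-3.6,"ty":-0.6,"tz":0,"yaw":0},{"claw":100,"tx":-2.6,"ty":-0.4,"tz":0,"yaw":0},{"claw":100,"tx":0,"ty":0,"tz":0,"yaw":0},{"claw":100,"tx":0,"ty":0,"tz":0,"yaw":0}]'

```text
time: 9.28
tool_pos: [0.4839, -0.2803, 0.128]
ee_rot: [3.141, 0.001, 1.466]
ft_force: [-0.2, 1.0, -0.7]
gripper_width: 0.0928
grip_force: 0.0
```

Run:
```python
from h import *
C,P=cloud("top")
m=comp(near(P,(.635,.296),.12,.036,.06)); print("yellow",rect(P[m]))
m=comp(near(P,(.635,.296),.13,.004,.06)); print("bare+prism",rect(P[m]))
m=near(P,(.6225,-.002),.13,.004,.014); print("bluetray",rect(P[comp(m)]))
cv2.imwrite("pics/t1.png",cv2.resize(C,(800,600)))
```

```text
yellow (array([634.3, 297.2]), array([162. ,  42.8]), 89.6, 'z', np.float64(48.4), 993)
bare+prism (array([633. , 295.4]), array([199.5,  77.3]), 89.9, 'z', np.float64(44.6), 1773)
bluetray (array([624.1,  -1. ]), array([190.7,  75.8]), 85.2, 'z', np.float64(8.0), 1650)
```

View pics/t1.png

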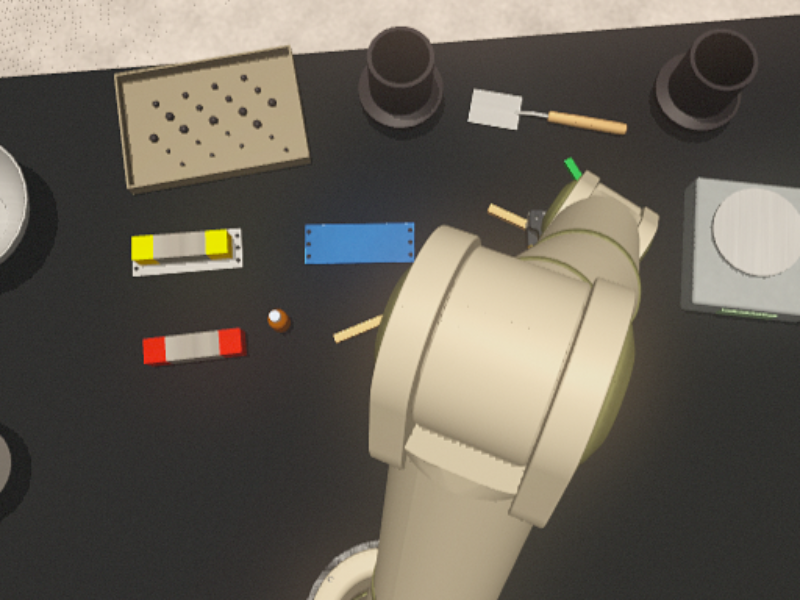

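The yellow prism lies flat on the bare tray at (188,246), and the blue tray is empty at (360,243). Next is the blue prism.

Emit:
drive_tool --increments '[{"claw":100,"tx":-0.9,"ty":-0.1,"tz":3,"yaw":0},{"claw":100,"tx":0,"ty":0,"tz":3,"yaw":0},{"claw":100,"tx":0,"ty":0,"tz":3,"yaw":0},{"claw":100,"tx":0,"ty":0,"tz":1.3,"yaw":0},{"claw":100,"tx":0,"ty":0,"tz":0.7,"yaw":0},{"claw":20,"tx":0,"ty":0,"tz":0,"yaw":0},{"claw":20,"tx":0,"ty":0,"tz":0,"yaw":0},{"claw":20,"tx":0,"ty":0,"tz":0,"yaw":0}]'

```text
time: 10.0
tool_pos: [0.4836, -0.2872, 0.0187]
ee_rot: [3.14, 0.0, 1.471]
ft_force: [0.1, 0.3, 0.5]
gripper_width: 0.0774
grip_force: 0.0
```

Emit:
drive_tool --increments '[{"claw":20,"tx":0,"ty":0,"tz":0,"yaw":0},{"claw":20,"tx":0,"ty":0,"tz":0,"yaw":0},{"claw":20,"tx":0,"ty":0,"tz":0,"yaw":0},{"claw":20,"tx":0,"ty":0,"tz":0,"yaw":0},{"claw":20,"tx":0,"ty":0,"tz":0,"yaw":0},{"claw":20,"tx":0,"ty":0,"tz":0,"yaw":0},{"claw":20,"tx":0,"ty":0,"tz":0,"yaw":0}]'

```text
time: 10.58
tool_pos: [0.483, -0.2875, 0.0178]
ee_rot: [3.141, 0.0, 1.47]
ft_force: [0.8, 0.3, 2.9]
gripper_width: 0.0398
grip_force: 40.0
```

Emit:
drive_tool --increments '[{"claw":20,"tx":0,"ty":0,"tz":-1,"yaw":0},{"claw":20,"tx":0,"ty":0,"tz":-2,"yaw":0},{"claw":20,"tx":0,"ty":0,"tz":-3,"yaw":0},{"claw":20,"tx":0,"ty":0,"tz":-3,"yaw":0},{"claw":20,"tx":0,"ty":0,"tz":-3,"yaw":0},{"claw":20,"tx":0,"ty":0,"tz":-1,"yaw":0},{"claw":20,"tx":0,"ty":0,"tz":0,"yaw":0}]'

```text
time: 11.17
tool_pos: [0.4836, -0.2878, 0.1499]
ee_rot: [3.138, 0.001, 1.47]
ft_force: [0.5, -0.5, -5.6]
gripper_width: 0.0396
grip_force: 40.0
```

Emit:
drive_tool --increments '[{"claw":20,"tx":1.5,"ty":0.56,"tz":0,"yaw":0},{"claw":20,"tx":3,"ty":1.12,"tz":0,"yaw":0},{"claw":20,"tx":3.5,"ty":1.3,"tz":0,"yaw":0},{"claw":20,"tx":3.5,"ty":1.3,"tz":0,"yaw":0},{"claw":20,"tx":3.5,"ty":1.3,"tz":0,"yaw":0},{"claw":20,"tx":3.5,"ty":1.3,"tz":0,"yaw":0},{"claw":20,"tx":3.5,"ty":1.3,"tz":0,"yaw":0},{"claw":20,"tx":3.5,"ty":1.3,"tz":0,"yaw":0},{"claw":20,"tx":3,"ty":1.1,"tz":0,"yaw":0},{"claw":20,"tx":1.3,"ty":0.6,"tz":0,"yaw":-0.02}]'

```text
time: 12.0
tool_pos: [0.6244, 0.004, 0.1448]
ee_rot: [-3.139, -0.002, 1.496]
ft_force: [1.1, 0.8, -6.1]
gripper_width: 0.0396
grip_force: 40.0
```

Emit:
drive_tool --increments '[{"claw":20,"tx":0,"ty":0,"tz":3,"yaw":0},{"claw":20,"tx":0,"ty":0,"tz":3,"yaw":0},{"claw":20,"tx":0,"ty":0,"tz":3,"yaw":0},{"claw":20,"tx":0,"ty":0,"tz":2,"yaw":0},{"claw":20,"tx":0,"ty":0,"tz":1,"yaw":0},{"claw":20,"tx":0,"ty":0,"tz":0,"yaw":0},{"claw":20,"tx":0,"ty":0,"tz":0,"yaw":0},{"claw":20,"tx":0,"ty":0,"tz":0,"yaw":0}]'

```text
time: 12.67
tool_pos: [0.6245, -0.0025, 0.0284]
ee_rot: [3.141, 0.0, 1.49]
ft_force: [-0.2, 0.5, -3.8]
gripper_width: 0.04
grip_force: 40.0
```

Emit:
drive_tool --increments '[{"claw":20,"tx":0,"ty":0,"tz":0.6,"yaw":0},{"claw":20,"tx":0,"ty":0,"tz":0.3,"yaw":0},{"claw":20,"tx":0,"ty":0,"tz":0.1,"yaw":0},{"claw":20,"tx":0,"ty":0,"tz":0,"yaw":0},{"claw":20,"tx":0,"ty":0,"tz":0,"yaw":0}]'

```text
time: 13.08
tool_pos: [0.6242, -0.0022, 0.0179]
ee_rot: [3.141, -0.0, 1.49]
ft_force: [0.3, 0.7, -5.2]
gripper_width: 0.0402
grip_force: 40.0
```

Emit:
drive_tool --increments '[{"claw":100,"tx":0,"ty":0,"tz":0,"yaw":0},{"claw":100,"tx":0,"ty":0,"tz":0,"yaw":0},{"claw":100,"tx":0,"ty":0,"tz":0,"yaw":0},{"claw":100,"tx":0,"ty":0,"tz":0,"yaw":0},{"claw":100,"tx":0,"ty":0,"tz":-1,"yaw":0},{"claw":100,"tx":0,"ty":0,"tz":-3,"yaw":0},{"claw":100,"tx":0,"ty":0,"tz":-3,"yaw":0},{"claw":100,"tx":0,"ty":0,"tz":-3,"yaw":0},{"claw":100,"tx":0,"ty":0,"tz":-1,"yaw":0},{"claw":100,"tx":0,"ty":0,"tz":0,"yaw":-0.08}]'

```text
time: 13.92
tool_pos: [0.6257, -0.0021, 0.1314]
ee_rot: [3.136, -0.0, 1.569]
ft_force: [0.2, 0.0, -0.6]
gripper_width: 0.0928
grip_force: 0.0
```

Emit:
drive_tool --increments '[{"claw":100,"tx":3.7,"ty":0.1,"tz":0,"yaw":0},{"claw":100,"tx":3.7,"ty":0.1,"tz":0,"yaw":0},{"claw":100,"tx":3.7,"ty":0.1,"tz":0,"yaw":0},{"claw":100,"tx":3.7,"ty":0.1,"tz":0,"yaw":0},{"claw":100,"tx":3.7,"ty":0.1,"tz":0,"yaw":0},{"claw":100,"tx":3.7,"ty":0.2,"tz":0,"yaw":0},{"claw":100,"tx":3.7,"ty":0.2,"tz":0,"yaw":0},{"claw":100,"tx":3.8,"ty":0.2,"tz":0,"yaw":0},{"claw":100,"tx":0,"ty":0,"tz":1,"yaw":0},{"claw":100,"tx":0,"ty":0,"tz":2,"yaw":0}]'

```text
time: 14.75
tool_pos: [0.6357, 0.2992, 0.0991]
ee_rot: [3.138, -0.003, 1.575]
ft_force: [0.2, -1.0, 0.3]
gripper_width: 0.0929
grip_force: 0.0
```

Emit:
drive_tool --increments '[{"claw":100,"tx":0,"ty":0,"tz":3,"yaw":0},{"claw":100,"tx":0,"ty":0,"tz":3,"yaw":0},{"claw":100,"tx":0,"ty":0,"tz":1.3,"yaw":0},{"claw":100,"tx":0,"ty":0,"tz":0.7,"yaw":0},{"claw":20,"tx":0,"ty":0,"tz":0,"yaw":0},{"claw":20,"tx":0,"ty":0,"tz":0,"yaw":0},{"claw":20,"tx":0,"ty":0,"tz":0,"yaw":0}]'

```text
time: 15.33
tool_pos: [0.6364, 0.295, 0.0193]
ee_rot: [3.14, -0.001, 1.57]
ft_force: [-0.3, 0.1, -0.2]
gripper_width: 0.0776
grip_force: 0.0
```

Emit:
drive_tool --increments '[{"claw":20,"tx":0,"ty":0,"tz":0,"yaw":0},{"claw":20,"tx":0,"ty":0,"tz":0,"yaw":0},{"claw":20,"tx":0,"ty":0,"tz":0,"yaw":0},{"claw":20,"tx":0,"ty":0,"tz":0,"yaw":0},{"claw":20,"tx":0,"ty":0,"tz":0,"yaw":0},{"claw":20,"tx":0,"ty":0,"tz":0,"yaw":0},{"claw":20,"tx":0,"ty":0,"tz":0,"yaw":0},{"claw":20,"tx":0,"ty":0,"tz":0,"yaw":0}]'

```text
time: 16.0
tool_pos: [0.6353, 0.2949, 0.0178]
ee_rot: [3.142, -0.0, 1.57]
ft_force: [-1.1, -0.8, 2.4]
gripper_width: 0.0402
grip_force: 40.0
```

Emit:
drive_tool --increments '[{"claw":20,"tx":0,"ty":0,"tz":-1,"yaw":0},{"claw":20,"tx":0,"ty":0,"tz":-2,"yaw":0},{"claw":20,"tx":0,"ty":0,"tz":-3,"yaw":0},{"claw":20,"tx":0,"ty":0,"tz":-3,"yaw":0},{"claw":20,"tx":0,"ty":0,"tz":-3,"yaw":0},{"claw":20,"tx":0,"ty":0,"tz":-1,"yaw":0},{"claw":20,"tx":-1.5,"ty":-0.4,"tz":0,"yaw":0},{"claw":20,"tx":-2.5,"ty":-0.65,"tz":0,"yaw":0},{"claw":20,"tx":-3.2,"ty":-0.83,"tz":0,"yaw":0},{"claw":20,"tx":-3.6,"ty":-0.94,"tz":0,"yaw":0}]'

```text
time: 16.83
tool_pos: [0.6054, 0.1867, 0.146]
ee_rot: [-3.14, 0.001, 1.573]
ft_force: [-0.1, -0.0, -6.7]
gripper_width: 0.0395
grip_force: 40.0
```

Emit:
drive_tool --increments '[{"claw":20,"tx":-3.6,"ty":-0.94,"tz":0,"yaw":0},{"claw":20,"tx":-3.6,"ty":-0.94,"tz":0,"yaw":0},{"claw":20,"tx":-3.6,"ty":-0.94,"tz":0,"yaw":0},{"claw":20,"tx":-3.6,"ty":-0.94,"tz":0,"yaw":0},{"claw":20,"tx":-3.6,"ty":-0.94,"tz":0,"yaw":0},{"claw":20,"tx":-3.6,"ty":-0.94,"tz":0,"yaw":0},{"claw":20,"tx":-3.6,"ty":-0.94,"tz":0,"yaw":0},{"claw":20,"tx":-3.6,"ty":-0.94,"tz":0,"yaw":0},{"claw":20,"tx":-3.6,"ty":-0.94,"tz":0,"yaw":0},{"claw":20,"tx":-3.6,"ty":-0.94,"tz":0,"yaw":0}]'

```text
time: 17.67
tool_pos: [0.5107, -0.1746, 0.1465]
ee_rot: [-3.139, -0.0, 1.57]
ft_force: [0.7, 0.1, -6.3]
gripper_width: 0.0399
grip_force: 40.0
```

Emit:
drive_tool --increments '[{"claw":20,"tx":-3.6,"ty":-0.94,"tz":0,"yaw":0},{"claw":20,"tx":-3,"ty":-0.8,"tz":0,"yaw":0.03},{"claw":20,"tx":-2,"ty":-0.5,"tz":0,"yaw":0.03},{"claw":20,"tx":-1,"ty":-0.3,"tz":0,"yaw":0.03},{"claw":20,"tx":0,"ty":0,"tz":0,"yaw":0},{"claw":20,"tx":0,"ty":0,"tz":0,"yaw":0},{"claw":20,"tx":0,"ty":0,"tz":0,"yaw":0}]'

```text
time: 18.25
tool_pos: [0.4862, -0.2667, 0.1471]
ee_rot: [-3.141, -0.001, 1.482]
ft_force: [-0.5, 0.3, -5.3]
gripper_width: 0.0395
grip_force: 40.0
```

Emit:
drive_tool --increments '[{"claw":20,"tx":-1,"ty":-0.1,"tz":1,"yaw":0},{"claw":20,"tx":-1.2,"ty":-0.1,"tz":2,"yaw":0},{"claw":20,"tx":-0.5,"ty":0,"tz":3,"yaw":0},{"claw":20,"tx":0,"ty":0,"tz":3,"yaw":0},{"claw":20,"tx":0,"ty":0,"tz":2,"yaw":0},{"claw":20,"tx":0,"ty":0,"tz":0.9,"yaw":0},{"claw":20,"tx":0,"ty":0,"tz":0,"yaw":0},{"claw":20,"tx":0,"ty":0,"tz":0,"yaw":0},{"claw":20,"tx":0,"ty":0,"tz":0,"yaw":0}]'

```text
time: 19.0
tool_pos: [0.4825, -0.2952, 0.0298]
ee_rot: [3.14, 0.001, 1.481]
ft_force: [-0.4, -0.6, -5.7]
gripper_width: 0.0399
grip_force: 40.0
```

Emit:
drive_tool --increments '[{"claw":20,"tx":0.2,"ty":0,"tz":0.6,"yaw":0},{"claw":20,"tx":0,"ty":0,"tz":0.4,"yaw":0},{"claw":20,"tx":0,"ty":0,"tz":0.15,"yaw":0},{"claw":20,"tx":0,"ty":0,"tz":0,"yaw":0},{"claw":20,"tx":0,"ty":0,"tz":0,"yaw":0}]'

```text
time: 19.42
tool_pos: [0.4822, -0.293, 0.0177]
ee_rot: [3.141, -0.0, 1.48]
ft_force: [0.5, 3.3, 3.2]
gripper_width: 0.0397
grip_force: 40.0
```

Emit:
drive_tool --increments '[{"claw":100,"tx":0,"ty":0,"tz":0,"yaw":0},{"claw":100,"tx":0,"ty":0,"tz":0,"yaw":0},{"claw":100,"tx":0,"ty":0,"tz":0,"yaw":0},{"claw":100,"tx":0,"ty":0,"tz":0,"yaw":0},{"claw":50,"tx":0,"ty":0,"tz":-1,"yaw":0},{"claw":50,"tx":0,"ty":0,"tz":-3,"yaw":0},{"claw":50,"tx":0,"ty":0,"tz":-3,"yaw":0},{"claw":50,"tx":0,"ty":0,"tz":-3,"yaw":0},{"claw":50,"tx":0,"ty":0,"tz":-2,"yaw":0}]'

```text
time: 20.17
tool_pos: [0.482, -0.2939, 0.1403]
ee_rot: [3.14, 0.001, 1.479]
ft_force: [0.8, 0.2, 0.2]
gripper_width: 0.0471
grip_force: 0.0
```

Emit:
drive_tool --increments '[{"claw":50,"tx":0.6,"ty":3.16,"tz":0,"yaw":0},{"claw":50,"tx":0.6,"ty":3.16,"tz":0,"yaw":0},{"claw":50,"tx":0.6,"ty":3.16,"tz":0,"yaw":0},{"claw":50,"tx":0.6,"ty":3.16,"tz":0,"yaw":0},{"claw":50,"tx":0.6,"ty":3.16,"tz":0,"yaw":0},{"claw":50,"tx":0,"ty":0,"tz":1,"yaw":0.11},{"claw":50,"tx":0,"ty":0,"tz":2,"yaw":0.11},{"claw":50,"tx":0,"ty":0,"tz":2,"yaw":0.11},{"claw":50,"tx":0,"ty":0,"tz":2,"yaw":0.1},{"claw":50,"tx":0,"ty":0,"tz":0,"yaw":0}]'

```text
time: 21.0
tool_pos: [0.64, -0.2763, 0.064]
ee_rot: [-3.136, 0.001, 1.046]
ft_force: [-0.1, 0.2, -0.4]
gripper_width: 0.0465
grip_force: 0.0
```

Run:
```python
from h import *
C,P=cloud("side"); cv2.imwrite("pics/s1.png",cv2.resize(C,(800,600)))
print(ctrl.sense()["tool_pos"],ctrl.sense()["ee_rot"])
C,P=cloud("top"); cv2.imwrite("pics/t2.png",cv2.resize(C,(800,600)))
for n,c in(("yellow",(.482,-.291)),("blue",(.6235,-.0015))):
    Q=P[comp(near(P,c,.11,.036,.055))]; print(n,rect(Q) if len(Q)>50 else len(Q))
```

```text
[ 0.64069334 -0.27704284  0.06591903] [-3.13816171e+00  9.32168337e-04  1.05179080e+00]
yellow (array([ 480.9, -290.3]), array([161.,  41.]), 84.6, 'z', np.float64(47.4), 1004)
blue 4
```

View pics/s1.png

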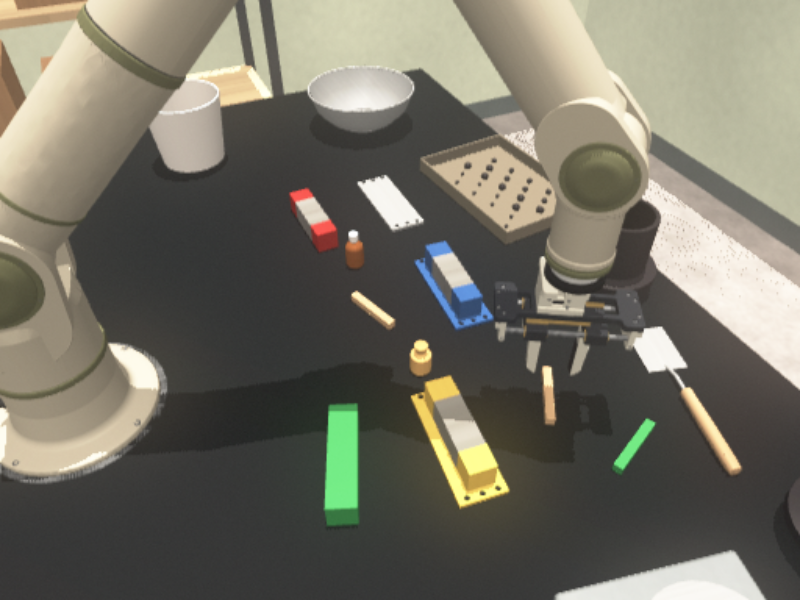

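The side view shows both prisms on their own trays, blue at (455,280) and yellow at (460,435). The fingers straddle stick 2 at (548,395).

Emit:
drive_tool --increments '[{"claw":50,"tx":0,"ty":0.1,"tz":2,"yaw":0},{"claw":50,"tx":0,"ty":0,"tz":2,"yaw":0},{"claw":50,"tx":0,"ty":0,"tz":1,"yaw":0},{"claw":50,"tx":0,"ty":0,"tz":0.5,"yaw":0},{"claw":50,"tx":0,"ty":0,"tz":0.3,"yaw":0},{"claw":50,"tx":0,"ty":0,"tz":0.2,"yaw":0},{"claw":50,"tx":0,"ty":0,"tz":0,"yaw":0},{"claw":50,"tx":0,"ty":0,"tz":0,"yaw":0}]'

```text
time: 21.77
tool_pos: [0.643, -0.2787, 0.008]
ee_rot: [3.141, -0.0, 1.05]
ft_force: [-0.1, -0.1, 0.2]
gripper_width: 0.0467
grip_force: 0.0
```

Emit:
drive_tool --increments '[{"claw":50,"tx":0,"ty":0,"tz":0.3,"yaw":0},{"claw":50,"tx":0,"ty":0,"tz":0.2,"yaw":0},{"claw":5,"tx":0,"ty":0,"tz":0,"yaw":0},{"claw":5,"tx":0,"ty":0,"tz":0,"yaw":0},{"claw":5,"tx":0,"ty":0,"tz":0,"yaw":0},{"claw":5,"tx":0,"ty":0,"tz":0,"yaw":0},{"claw":5,"tx":0,"ty":0,"tz":0,"yaw":0},{"claw":5,"tx":0,"ty":0,"tz":0,"yaw":0},{"claw":5,"tx":0,"ty":0,"tz":0,"yaw":0},{"claw":5,"tx":0,"ty":0,"tz":0,"yaw":0}]' --squeeze 20

```text
time: 22.6
tool_pos: [0.6427, -0.2784, 0.0022]
ee_rot: [3.141, -0.0, 1.05]
ft_force: [-0.0, -0.2, -0.5]
gripper_width: 0.0133
grip_force: 20.0
```

Emit:
drive_tool --increments '[{"claw":5,"tx":0,"ty":0,"tz":-1,"yaw":0},{"claw":5,"tx":0,"ty":0,"tz":-3,"yaw":0.12},{"claw":5,"tx":0,"ty":0,"tz":-3,"yaw":0.12},{"claw":5,"tx":0,"ty":0,"tz":-3,"yaw":0.12},{"claw":5,"tx":0,"ty":0,"tz":-2,"yaw":0.12},{"claw":5,"tx":0,"ty":0,"tz":-1,"yaw":0.12},{"claw":5,"tx":0,"ty":0,"tz":0,"yaw":0.12},{"claw":5,"tx":0,"ty":0,"tz":0,"yaw":0.12},{"claw":5,"tx":0,"ty":0,"tz":0,"yaw":0.12},{"claw":5,"tx":0,"ty":0,"tz":0,"yaw":0.12}]'

```text
time: 23.43
tool_pos: [0.6428, -0.2781, 0.1331]
ee_rot: [-3.141, -0.001, -0.036]
ft_force: [0.0, -0.3, -0.5]
gripper_width: 0.0135
grip_force: 20.0
```

Emit:
drive_tool --increments '[{"claw":5,"tx":0,"ty":0,"tz":0,"yaw":0.046},{"claw":5,"tx":-0.4,"ty":-2,"tz":0,"yaw":0},{"claw":5,"tx":-0.6,"ty":-3.5,"tz":0,"yaw":0},{"claw":5,"tx":-0.7,"ty":-4,"tz":0,"yaw":0},{"claw":5,"tx":-0.7,"ty":-4,"tz":0,"yaw":0},{"claw":5,"tx":-0.7,"ty":-4,"tz":0,"yaw":0},{"claw":5,"tx":-0.6,"ty":-3,"tz":0,"yaw":0},{"claw":5,"tx":-0.3,"ty":-1.7,"tz":0,"yaw":0},{"claw":5,"tx":0,"ty":0,"tz":0,"yaw":0},{"claw":5,"tx":0,"ty":0,"tz":0,"yaw":0}]'

```text
time: 24.27
tool_pos: [0.6198, -0.0527, 0.1327]
ee_rot: [-3.141, -0.0, -0.074]
ft_force: [-0.2, -1.0, -0.1]
gripper_width: 0.0139
grip_force: 20.0
```

Emit:
drive_tool --increments '[{"claw":5,"tx":0,"ty":0,"tz":2.5,"yaw":0},{"claw":5,"tx":0,"ty":0,"tz":2.5,"yaw":0},{"claw":5,"tx":0,"ty":0,"tz":1.5,"yaw":0},{"claw":5,"tx":0,"ty":0,"tz":0.5,"yaw":0},{"claw":5,"tx":0,"ty":0,"tz":0,"yaw":0},{"claw":5,"tx":0,"ty":0,"tz":0,"yaw":0},{"claw":5,"tx":0,"ty":0,"tz":0,"yaw":0}]'

```text
time: 24.85
tool_pos: [0.6203, -0.055, 0.0633]
ee_rot: [3.141, -0.002, -0.077]
ft_force: [0.5, 0.1, -0.1]
gripper_width: 0.014
grip_force: 20.0
```

Emit:
drive_tool --increments '[{"claw":5,"tx":0,"ty":0,"tz":0.6,"yaw":0},{"claw":5,"tx":0,"ty":0,"tz":0.4,"yaw":0},{"claw":5,"tx":0,"ty":0,"tz":0.25,"yaw":0},{"claw":5,"tx":0,"ty":0,"tz":0,"yaw":0},{"claw":5,"tx":0,"ty":0,"tz":0,"yaw":0},{"claw":5,"tx":0,"ty":0,"tz":0,"yaw":0}]'

```text
time: 25.35
tool_pos: [0.6198, -0.0538, 0.0498]
ee_rot: [-3.141, -0.0, -0.076]
ft_force: [-1.1, 1.8, 3.4]
gripper_width: 0.014
grip_force: 20.0
```

Emit:
drive_tool --increments '[{"claw":30,"tx":0,"ty":0,"tz":0,"yaw":0},{"claw":30,"tx":0,"ty":0,"tz":0,"yaw":0},{"claw":30,"tx":0,"ty":0,"tz":0,"yaw":0},{"claw":30,"tx":0,"ty":0,"tz":-1,"yaw":0},{"claw":30,"tx":0,"ty":0,"tz":-2,"yaw":0},{"claw":30,"tx":0,"ty":0,"tz":-2.5,"yaw":0},{"claw":50,"tx":-1,"ty":0,"tz":-1.5,"yaw":-0.12},{"claw":50,"tx":0,"ty":0,"tz":0,"yaw":-0.12},{"claw":50,"tx":0,"ty":0,"tz":0,"yaw":-0.12},{"claw":50,"tx":0,"ty":0,"tz":0,"yaw":-0.12}]'

```text
time: 26.18
tool_pos: [0.6098, -0.0532, 0.1208]
ee_rot: [3.141, -0.001, 0.41]
ft_force: [0.4, -0.3, 0.4]
gripper_width: 0.0458
grip_force: 0.0
```

Emit:
drive_tool --increments '[{"claw":50,"tx":0,"ty":0,"tz":0,"yaw":-0.124},{"claw":50,"tx":0,"ty":0,"tz":0,"yaw":-0.124},{"claw":50,"tx":0,"ty":0,"tz":0,"yaw":-0.124},{"claw":50,"tx":0,"ty":0,"tz":0,"yaw":-0.124},{"claw":50,"tx":0,"ty":0,"tz":0,"yaw":-0.124},{"claw":50,"tx":0,"ty":0,"tz":0,"yaw":-0.124},{"claw":50,"tx":0,"ty":0,"tz":0,"yaw":-0.124},{"claw":50,"tx":0,"ty":0,"tz":0,"yaw":-0.124},{"claw":50,"tx":0,"ty":0,"tz":0,"yaw":-0.124},{"claw":50,"tx":0,"ty":0,"tz":0,"yaw":-0.124}]'

```text
time: 27.02
tool_pos: [0.6097, -0.0537, 0.1203]
ee_rot: [3.141, 0.001, 1.649]
ft_force: [0.2, -0.3, -0.0]
gripper_width: 0.0466
grip_force: 0.0
```

Emit:
drive_tool --increments '[{"claw":50,"tx":0,"ty":0,"tz":0,"yaw":-0.12},{"claw":50,"tx":0,"ty":0,"tz":0,"yaw":-0.12},{"claw":50,"tx":2.36,"ty":-2.77,"tz":0,"yaw":0},{"claw":50,"tx":2.36,"ty":-2.77,"tz":0,"yaw":0},{"claw":50,"tx":2.36,"ty":-2.77,"tz":0,"yaw":0},{"claw":50,"tx":2.36,"ty":-2.77,"tz":0,"yaw":0},{"claw":50,"tx":0,"ty":0,"tz":2,"yaw":0},{"claw":50,"tx":0,"ty":0,"tz":3,"yaw":0},{"claw":50,"tx":0,"ty":0,"tz":0,"yaw":0},{"claw":50,"tx":0,"ty":0,"tz":0,"yaw":0}]'

```text
time: 27.85
tool_pos: [0.4747, 0.0021, 0.0694]
ee_rot: [-3.139, -0.0, 1.883]
ft_force: [-0.3, 0.3, 0.4]
gripper_width: 0.0466
grip_force: 0.0
```

Run:
```python
from h import *
C,P=cloud("side"); cv2.imwrite("pics/s2.png",cv2.resize(C[80:290,180:460],(800,600),interpolation=cv2.INTER_CUBIC))
s=ctrl.sense();print(s["tool_pos"],s["ee_rot"])
C,P=cloud("top")
for n,P in(("top",P),("side",cloud("side")[1])):
    m=near(P,(.624,-.003),.1,.057,.068);print(n,rect(P[comp(m)]))
    m=near(P,(.624,-.003),.09,.043,.055);print(rect(P[comp(m)]))
```

```text
[0.4753232  0.00196284 0.07015001] [-3.14067138e+00  2.14732159e-04  1.88296532e+00]
top (array([627.2, -51.8]), array([82.5, 10.7]), -4.5, 'z', np.float64(62.4), 126)
(array([636.1,   9.9]), array([107.9,  18.7]), 84.8, 'z', np.float64(47.8), 198)
side (array([620.5, -55.1]), array([100.4,  17.2]), -4.7, 'z', np.float64(63.4), 203)
(array([627.1,  20.1]), array([110.4,  42.2]), 85.4, 'z', np.float64(50.1), 393)
```

View pics/s2.png

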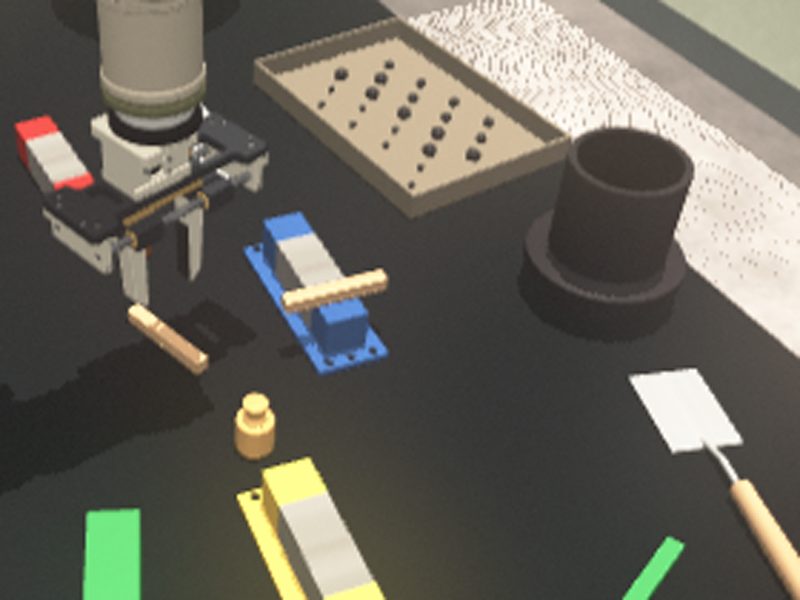

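The first stick lies crosswise near the front end of the blue prism, at (335,290) in this crop. Stick 1 at (168,337) is below the fingers.

Emit:
drive_tool --increments '[{"claw":50,"tx":0,"ty":0,"tz":2,"yaw":0},{"claw":50,"tx":0,"ty":0,"tz":2,"yaw":0},{"claw":50,"tx":0,"ty":0,"tz":1.5,"yaw":0},{"claw":50,"tx":0,"ty":0,"tz":0.5,"yaw":0},{"claw":50,"tx":0,"ty":0,"tz":0.3,"yaw":0},{"claw":50,"tx":0,"ty":0,"tz":0.2,"yaw":0},{"claw":50,"tx":0,"ty":0,"tz":0.2,"yaw":0},{"claw":5,"tx":0,"ty":0,"tz":0,"yaw":0},{"claw":5,"tx":0,"ty":0,"tz":0,"yaw":0}]'

```text
time: 28.75
tool_pos: [0.4755, 0.0025, 0.0032]
ee_rot: [3.141, 0.0, 1.884]
ft_force: [-0.3, -0.8, -0.3]
gripper_width: 0.0377
grip_force: 0.0
```

Emit:
drive_tool --increments '[{"claw":5,"tx":0,"ty":0,"tz":0,"yaw":0},{"claw":5,"tx":0,"ty":0,"tz":0,"yaw":0},{"claw":5,"tx":0,"ty":0,"tz":0,"yaw":0},{"claw":5,"tx":0,"ty":0,"tz":0,"yaw":0},{"claw":5,"tx":0,"ty":0,"tz":0,"yaw":0},{"claw":5,"tx":0,"ty":0,"tz":0,"yaw":0},{"claw":5,"tx":0,"ty":0,"tz":0,"yaw":0}]'

```text
time: 29.33
tool_pos: [0.4753, 0.0025, 0.0028]
ee_rot: [3.141, 0.0, 1.884]
ft_force: [-0.0, 0.8, 4.7]
gripper_width: 0.0136
grip_force: 20.0
```

Emit:
drive_tool --increments '[{"claw":5,"tx":0,"ty":0,"tz":-1,"yaw":0},{"claw":5,"tx":0,"ty":0,"tz":-3,"yaw":-0.12},{"claw":5,"tx":0,"ty":0,"tz":-3,"yaw":-0.12},{"claw":5,"tx":0,"ty":0,"tz":-3,"yaw":-0.12},{"claw":5,"tx":0,"ty":0,"tz":-2,"yaw":-0.12},{"claw":5,"tx":0,"ty":0,"tz":0,"yaw":-0.12},{"claw":5,"tx":0,"ty":0,"tz":0,"yaw":-0.12},{"claw":5,"tx":0,"ty":0,"tz":0,"yaw":-0.12},{"claw":5,"tx":0,"ty":0,"tz":0,"yaw":-0.12},{"claw":5,"tx":0,"ty":0,"tz":0,"yaw":-0.12}]'

```text
time: 30.17
tool_pos: [0.475, 0.0023, 0.1233]
ee_rot: [-3.141, 0.0, 2.97]
ft_force: [-0.3, -0.8, -0.5]
gripper_width: 0.0138
grip_force: 20.0
```

Emit:
drive_tool --increments '[{"claw":5,"tx":0,"ty":0,"tz":0,"yaw":-0.1},{"claw":5,"tx":-2,"ty":0.74,"tz":0,"yaw":0},{"claw":5,"tx":-3.5,"ty":1.3,"tz":0,"yaw":0},{"claw":5,"tx":-3.8,"ty":1.4,"tz":0,"yaw":0},{"claw":5,"tx":-3.5,"ty":1.3,"tz":0,"yaw":0},{"claw":5,"tx":-2.1,"ty":0.8,"tz":0,"yaw":0},{"claw":5,"tx":0,"ty":0,"tz":0,"yaw":0},{"claw":5,"tx":0,"ty":0,"tz":0,"yaw":0},{"claw":5,"tx":0,"ty":0,"tz":0,"yaw":0}]'

```text
time: 30.92
tool_pos: [0.6267, 0.0456, 0.1226]
ee_rot: [-3.141, -0.002, 3.064]
ft_force: [-0.7, 0.4, 0.0]
gripper_width: 0.0135
grip_force: 20.0
```

Emit:
drive_tool --increments '[{"claw":5,"tx":0,"ty":0,"tz":2.5,"yaw":0},{"claw":5,"tx":0,"ty":0,"tz":2,"yaw":0},{"claw":5,"tx":0,"ty":0,"tz":1,"yaw":0},{"claw":5,"tx":0,"ty":0,"tz":0.5,"yaw":0},{"claw":5,"tx":0,"ty":0,"tz":0,"yaw":0},{"claw":5,"tx":0,"ty":0,"tz":0,"yaw":0},{"claw":5,"tx":0,"ty":0,"tz":0,"yaw":0}]'

```text
time: 31.5
tool_pos: [0.6285, 0.0461, 0.0637]
ee_rot: [3.141, 0.001, 3.064]
ft_force: [-0.5, -0.2, -0.5]
gripper_width: 0.0143
grip_force: 20.0
```

Emit:
drive_tool --increments '[{"claw":5,"tx":0,"ty":0,"tz":0.6,"yaw":0},{"claw":5,"tx":0,"ty":0,"tz":0.4,"yaw":0},{"claw":5,"tx":0,"ty":0,"tz":0.25,"yaw":0},{"claw":5,"tx":0,"ty":0,"tz":0,"yaw":0},{"claw":5,"tx":0,"ty":0,"tz":0,"yaw":0},{"claw":5,"tx":0,"ty":0,"tz":0,"yaw":0}]'

```text
time: 32.0
tool_pos: [0.6282, 0.0461, 0.0504]
ee_rot: [-3.142, 0.0, 3.064]
ft_force: [-1.4, -0.8, 5.4]
gripper_width: 0.0138
grip_force: 20.0
```

Emit:
drive_tool --increments '[{"claw":30,"tx":0,"ty":0,"tz":0,"yaw":0},{"claw":30,"tx":0,"ty":0,"tz":0,"yaw":0},{"claw":30,"tx":0,"ty":0,"tz":0,"yaw":0},{"claw":30,"tx":0,"ty":0,"tz":-1,"yaw":0},{"claw":30,"tx":0,"ty":0,"tz":-2,"yaw":0},{"claw":30,"tx":0,"ty":0,"tz":-2.5,"yaw":0},{"claw":100,"tx":1,"ty":0,"tz":-2,"yaw":0.12},{"claw":100,"tx":0,"ty":0,"tz":0,"yaw":0.12},{"claw":100,"tx":0,"ty":0,"tz":0,"yaw":0.12},{"claw":100,"tx":0,"ty":0,"tz":0,"yaw":0.12}]'

```text
time: 32.83
tool_pos: [0.6183, 0.047, 0.1266]
ee_rot: [3.14, 0.001, 2.578]
ft_force: [-0.8, -0.3, -1.0]
gripper_width: 0.0498
grip_force: 0.0
```

Emit:
drive_tool --increments '[{"claw":100,"tx":0,"ty":0,"tz":0,"yaw":0.12},{"claw":100,"tx":0,"ty":0,"tz":0,"yaw":0.12},{"claw":100,"tx":0,"ty":0,"tz":0,"yaw":0.12},{"claw":100,"tx":0,"ty":0,"tz":0,"yaw":0.12},{"claw":100,"tx":0,"ty":0,"tz":0,"yaw":0.12},{"claw":100,"tx":0,"ty":0,"tz":0,"yaw":0.12},{"claw":100,"tx":0,"ty":0,"tz":0,"yaw":0.12},{"claw":100,"tx":0,"ty":0,"tz":0,"yaw":0.12}]'

```text
time: 33.5
tool_pos: [0.6181, 0.0472, 0.1258]
ee_rot: [3.141, -0.001, 1.618]
ft_force: [0.3, -0.1, -0.0]
gripper_width: 0.0924
grip_force: 0.0
```

Emit:
drive_tool --increments '[{"claw":100,"tx":3.41,"ty":-2.06,"tz":0,"yaw":0.01},{"claw":100,"tx":3.41,"ty":-2.06,"tz":0,"yaw":0},{"claw":100,"tx":3.41,"ty":-2.06,"tz":0,"yaw":0},{"claw":100,"tx":3.41,"ty":-2.06,"tz":0,"yaw":0},{"claw":100,"tx":3.41,"ty":-2.06,"tz":0,"yaw":0},{"claw":100,"tx":3.41,"ty":-2.06,"tz":0,"yaw":0},{"claw":100,"tx":3.41,"ty":-2.06,"tz":0,"yaw":0},{"claw":100,"tx":0,"ty":0,"tz":0,"yaw":0},{"claw":100,"tx":0,"ty":0,"tz":0,"yaw":0},{"claw":100,"tx":0,"ty":0,"tz":0,"yaw":0}]'

```text
time: 34.33
tool_pos: [0.4636, 0.279, 0.1256]
ee_rot: [3.141, -0.0, 1.615]
ft_force: [0.5, 0.1, 0.5]
gripper_width: 0.0928
grip_force: 0.0
```

Run:
```python
from h import *
C,P=cloud("top"); cv2.imwrite("pics/t3.png",cv2.resize(C,(800,600),interpolation=cv2.INTER_CUBIC))
s=ctrl.sense();print(s["tool_pos"],s["ee_rot"])
for y in(-.052,.048): print("stick",rect(P[comp(near(P,(.625,y),.065,.057,.068))]))
print("blue",rect(P[near(P,(.623,-.001),.085,.044,.0535)]))
print("yellow",rect(P[comp(near(P,(.481,-.291),.1,.036,.06))]))
```

```text
[0.46409628 0.2781999  0.12557929] [ 3.14090028e+00 -8.64839121e-05  1.61283302e+00]
stick (array([617.8, -50.9]), array([100.4,  10.6]), -4.6, 'z', np.float64(62.2), 186)
stick (array([628.6,  48.7]), array([100.9,  13.7]), -3.8, 'z', np.float64(62.0), 212)
blue (array([ 6.095e+02, -4.000e-01]), array([158.5,  67.5]), 87.1, 'z', np.float64(48.0), 730)
yellow (array([ 480.2, -290.4]), array([161.6,  40.7]), 85.0, 'z', np.float64(47.3), 1005)
```

View pics/t3.png

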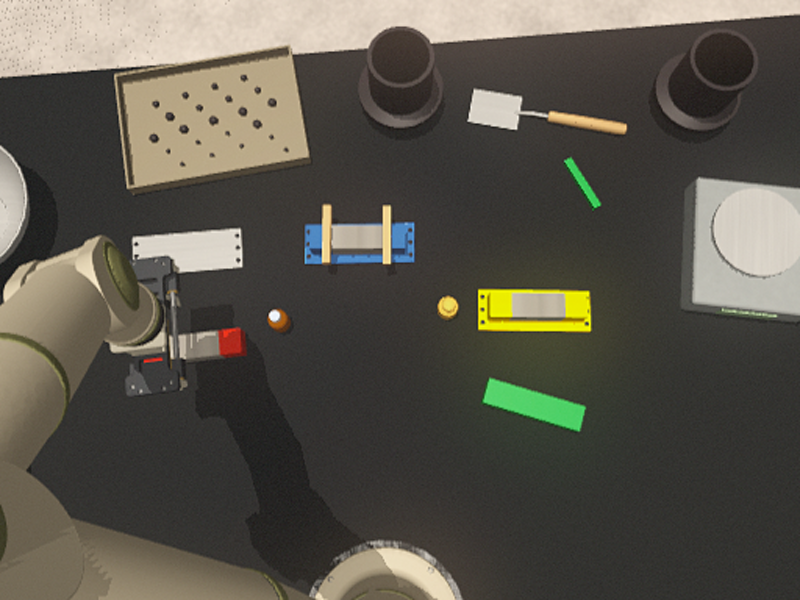

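Both sticks lie across the blue prism at (326,235) and (387,235). The bottle and the weight are undisturbed. Next is the red prism.

Emit:
drive_tool --increments '[{"claw":100,"tx":0.1,"ty":0,"tz":3,"yaw":0.01},{"claw":100,"tx":0,"ty":0,"tz":3,"yaw":0},{"claw":100,"tx":0,"ty":0,"tz":3,"yaw":0},{"claw":100,"tx":0,"ty":0,"tz":1.5,"yaw":0},{"claw":100,"tx":0,"ty":0,"tz":0.6,"yaw":0},{"claw":100,"tx":0,"ty":0,"tz":0.4,"yaw":0},{"claw":20,"tx":0,"ty":0,"tz":0,"yaw":0},{"claw":20,"tx":0,"ty":0,"tz":0,"yaw":0},{"claw":20,"tx":0,"ty":0,"tz":0,"yaw":0},{"claw":20,"tx":0,"ty":0,"tz":0,"yaw":0}]' --squeeze 40

```text
time: 35.22
tool_pos: [0.4639, 0.2803, 0.0112]
ee_rot: [3.14, -0.001, 1.604]
ft_force: [-0.7, 0.2, 0.3]
gripper_width: 0.0713
grip_force: 0.0
```

Emit:
drive_tool --increments '[{"claw":20,"tx":0,"ty":0,"tz":0,"yaw":0},{"claw":20,"tx":0,"ty":0,"tz":0,"yaw":0},{"claw":20,"tx":0,"ty":0,"tz":0,"yaw":0},{"claw":20,"tx":0,"ty":0,"tz":0,"yaw":0},{"claw":20,"tx":0,"ty":0,"tz":0,"yaw":0},{"claw":20,"tx":0,"ty":0,"tz":0,"yaw":0},{"claw":20,"tx":0,"ty":0,"tz":0,"yaw":0}]'

```text
time: 35.8
tool_pos: [0.4635, 0.2801, 0.0102]
ee_rot: [3.141, -0.0, 1.604]
ft_force: [-0.3, 0.8, 3.7]
gripper_width: 0.0398
grip_force: 40.0
```

Emit:
drive_tool --increments '[{"claw":20,"tx":0,"ty":0,"tz":-1,"yaw":0},{"claw":20,"tx":0,"ty":0,"tz":-2,"yaw":0},{"claw":20,"tx":0,"ty":0,"tz":-3,"yaw":0},{"claw":20,"tx":0,"ty":0,"tz":-3,"yaw":0},{"claw":20,"tx":0,"ty":0,"tz":-3,"yaw":0},{"claw":20,"tx":0,"ty":0,"tz":-3,"yaw":0.057},{"claw":20,"tx":0,"ty":0,"tz":-1,"yaw":0.057},{"claw":20,"tx":0,"ty":0,"tz":0,"yaw":0}]'

```text
time: 36.47
tool_pos: [0.4639, 0.2804, 0.1728]
ee_rot: [3.139, -0.003, 1.487]
ft_force: [0.3, 0.2, -6.1]
gripper_width: 0.0401
grip_force: 40.0
```

Emit:
drive_tool --increments '[{"claw":20,"tx":-1.2,"ty":0.82,"tz":0,"yaw":0},{"claw":20,"tx":-2.2,"ty":1.5,"tz":0,"yaw":0},{"claw":20,"tx":-3.1,"ty":2.1,"tz":0,"yaw":0},{"claw":20,"tx":-3.3,"ty":2.24,"tz":0,"yaw":0},{"claw":20,"tx":-3.3,"ty":2.24,"tz":0,"yaw":0},{"claw":20,"tx":-3.3,"ty":2.24,"tz":0,"yaw":0},{"claw":20,"tx":-3.3,"ty":2.24,"tz":0,"yaw":0},{"claw":20,"tx":-3.1,"ty":2.1,"tz":0,"yaw":0},{"claw":20,"tx":-2.5,"ty":1.7,"tz":0,"yaw":0},{"claw":20,"tx":-1.6,"ty":1.1,"tz":0,"yaw":0}]'

```text
time: 37.3
tool_pos: [0.6239, -0.0073, 0.1687]
ee_rot: [-3.14, 0.002, 1.488]
ft_force: [0.8, -0.3, -5.1]
gripper_width: 0.0398
grip_force: 40.0
```

Emit:
drive_tool --increments '[{"claw":20,"tx":0,"ty":0,"tz":0,"yaw":0},{"claw":20,"tx":0,"ty":0,"tz":0,"yaw":0},{"claw":20,"tx":0,"ty":0,"tz":0.5,"yaw":0},{"claw":20,"tx":0,"ty":0,"tz":2,"yaw":0},{"claw":20,"tx":0,"ty":0,"tz":2.5,"yaw":0},{"claw":20,"tx":0,"ty":0,"tz":1.5,"yaw":0},{"claw":20,"tx":0,"ty":0,"tz":0.5,"yaw":0},{"claw":20,"tx":0,"ty":0,"tz":0,"yaw":0},{"claw":20,"tx":0,"ty":0,"tz":0,"yaw":0},{"claw":20,"tx":0,"ty":0,"tz":0,"yaw":0}]'

```text
time: 38.13
tool_pos: [0.6243, -0.0025, 0.101]
ee_rot: [3.14, -0.0, 1.491]
ft_force: [0.4, -0.0, -5.4]
gripper_width: 0.0397
grip_force: 40.0
```

Emit:
drive_tool --increments '[{"claw":20,"tx":-0.1,"ty":0,"tz":0.7,"yaw":0},{"claw":20,"tx":0,"ty":0,"tz":0.7,"yaw":0},{"claw":20,"tx":0,"ty":0,"tz":0.5,"yaw":0},{"claw":20,"tx":0,"ty":0,"tz":0.3,"yaw":0},{"claw":20,"tx":0,"ty":0,"tz":0.2,"yaw":0},{"claw":20,"tx":0,"ty":0,"tz":0.1,"yaw":0},{"claw":20,"tx":0,"ty":0,"tz":0,"yaw":0},{"claw":20,"tx":0,"ty":0,"tz":0,"yaw":0},{"claw":20,"tx":0,"ty":0,"tz":0,"yaw":0}]'

```text
time: 38.88
tool_pos: [0.6239, -0.004, 0.0753]
ee_rot: [3.141, -0.0, 1.49]
ft_force: [0.7, 1.3, -5.9]
gripper_width: 0.0398
grip_force: 40.0
```

Emit:
drive_tool --increments '[{"claw":20,"tx":0,"ty":0,"tz":0.15,"yaw":0},{"claw":20,"tx":0,"ty":0,"tz":0.1,"yaw":0},{"claw":20,"tx":0,"ty":0,"tz":0.1,"yaw":0},{"claw":20,"tx":0,"ty":0,"tz":0,"yaw":0},{"claw":20,"tx":0,"ty":0,"tz":0,"yaw":0},{"claw":20,"tx":0,"ty":0,"tz":0,"yaw":0}]'

```text
time: 39.38
tool_pos: [0.6238, -0.0039, 0.0723]
ee_rot: [3.141, -0.0, 1.49]
ft_force: [-2.7, 0.7, 6.3]
gripper_width: 0.0399
grip_force: 40.0
```

Emit:
drive_tool --increments '[{"claw":100,"tx":0,"ty":0,"tz":0,"yaw":0},{"claw":100,"tx":0,"ty":0,"tz":0,"yaw":0},{"claw":100,"tx":0,"ty":0,"tz":0,"yaw":0},{"claw":100,"tx":0,"ty":0,"tz":0,"yaw":0},{"claw":100,"tx":0,"ty":0,"tz":0,"yaw":0},{"claw":100,"tx":0,"ty":0,"tz":-2,"yaw":0},{"claw":100,"tx":0,"ty":0,"tz":-3,"yaw":0},{"claw":100,"tx":0,"ty":0,"tz":-3,"yaw":0},{"claw":100,"tx":0,"ty":0,"tz":-3,"yaw":0},{"claw":100,"tx":0,"ty":0,"tz":-3,"yaw":0}]'

```text
time: 40.22
tool_pos: [0.6235, -0.0041, 0.213]
ee_rot: [-3.141, 0.0, 1.49]
ft_force: [1.1, -0.1, -0.1]
gripper_width: 0.0924
grip_force: 0.0
```

Emit:
drive_tool --increments '[{"claw":100,"tx":4,"ty":0,"tz":0,"yaw":0},{"claw":100,"tx":4,"ty":0,"tz":0,"yaw":0},{"claw":100,"tx":4,"ty":0,"tz":0,"yaw":0},{"claw":100,"tx":4,"ty":0,"tz":0,"yaw":0},{"claw":100,"tx":4,"ty":0,"tz":0,"yaw":0},{"claw":100,"tx":4,"ty":0,"tz":0,"yaw":0},{"claw":100,"tx":4,"ty":0,"tz":0,"yaw":0},{"claw":100,"tx":0,"ty":0,"tz":0,"yaw":0},{"claw":100,"tx":0,"ty":0,"tz":0,"yaw":0},{"claw":100,"tx":0,"ty":0,"tz":0,"yaw":0}]'

```text
time: 41.05
tool_pos: [0.6463, 0.2747, 0.2113]
ee_rot: [-3.141, 0.001, 1.49]
ft_force: [0.5, -1.0, -0.1]
gripper_width: 0.0929
grip_force: 0.0
```

Run:
```python
from h import *
C,P=cloud("side"); cv2.imwrite("pics/s4.png",cv2.resize(C[80:290,180:460],(800,600),interpolation=cv2.INTER_CUBIC))
for n in("top","side"):
    P=cloud(n)[1]
    Q=P[comp(near(P,(.624,-.003),.1,.09,.115))]; print(n,"red",rect(Q),np.linalg.lstsq(np.c_[Q[:,:2],np.ones(len(Q))],Q[:,2],rcond=None)[0][:2])
```

```text
top red (array([622.2,  -0.7]), array([158.2,  42.4]), 85.3, 'z', np.float64(101.7), 1064) [ 0.04917604 -0.00055442]
side red (array([623.9,  -6.3]), array([163.7,  42. ]), 85.3, 'z', np.float64(103.6), 747) [0.09601293 0.00493552]
```

View pics/s4.png

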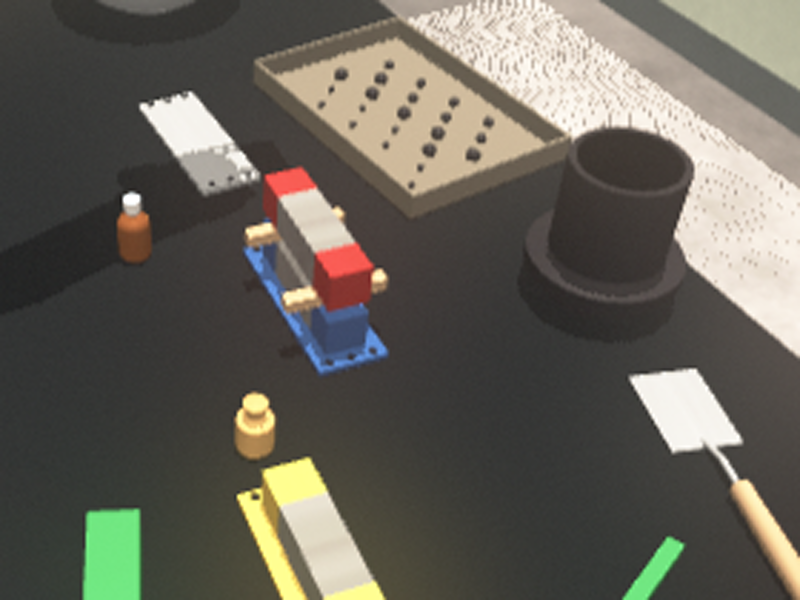

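The red prism lies along the blue one, resting on both sticks at about (318,237) in this crop. The bottle at (134,230) and the weight at (255,427) are still standing.

```bash
python3 -c "
from rig import ctrl
print(ctrl.finish_job())"
```

```text
the job is handed in; nothing more can be done
None
```

I swapped the blue and yellow prisms onto their own trays, laid the two sticks across the blue prism, rested the red prism on them, and handed the job in at about 41 s. The last pictures showed everything in place, with the bottle and weight still standing, but the hand-in gave no verdict.

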